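# Fill the sauce-bottle carrier and hold it against the fence

## Task

Stand the two spare green-capped sauce bottles in the two empty pockets of the wooden carrier, leaving the bottles already in it in their pockets and everything else on the table where it is. Then push the carrier until its far side lies flat against the fence of the grey board, and hold it there with one firm slanting push, forward against the fence and down onto the board at once, so that a colleague can fit its handle. Finish while still pushing: do not let go.

Things in the scene. Friction and masses are not known exactly. Their poses are not given: they have to be found in the camera images.
- station: fixed work station, 300 x 340 mm: a grey prep board, top 12 mm above the table, with a wooden fence along its far edge. Origin on the table under the board's centre, z up, +x square towards the fence, y along it. When the carrier is home against the fence, its origin is 45 mm in +x of this origin.
- fence: the fixed wooden fence, 340 mm long, rising 48 mm above the board; frame as station, its near face is the plane x = +125 mm. It should feel more than 3 N from the carrier while it is held. A carrier that meets it askew may stay askew: push the lagging side to square it.
- board: the smooth grey plastic board under the carrier (friction about 0.3), top at z = 12 mm; frame as station. It should feel more than 12 N while the carrier is held, of which the loaded carrier's weight gives 6 to 8 N.
- carrier: loose light-wood bottle carrier, 160 (x) x 190 (y) x 32 mm, about 0.7 kg loaded, flat on the grey board 45 to 75 mm short of the fence and up to 0.2 rad askew. Origin at the centre of its underside, z up, +x towards the plain far face that goes against the fence. Six square pockets 48 x 48 mm, 26 mm deep, mouths bevelled 3 mm, at x = -15 and +45, y = -60, 0 and +60 mm.
- ledge (a point): middle of the carrier's near ledge, a flat strip 30 mm deep (carrier x -80 to -50 mm), its top 32 mm above the underside; this point is at carrier x -64.5 mm. At its far edge a blue rail, 8 mm thick, rises 18 mm across the full width: fingertips set in the corner of ledge and rail push the carrier forward and down at once; about 12 N down and 12 to 25 N forward hold it well.
- pocket0 (a point): centre of the floor of one of the carrier's pockets (carrier x -15, y -60 mm, 6 mm above its underside); four pockets hold bottles at the start, which four varies
- pocket1 (a point): centre of the floor of one of the carrier's pockets (carrier x -15, y 0 mm, 6 mm above its underside); four pockets hold bottles at the start, which four varies
- pocket2 (a point): centre of the floor of one of the carrier's pockets (carrier x -15, y 60 mm, 6 mm above its underside); four pockets hold bottles at the start, which four varies
- pocket3 (a point): centre of the floor of one of the carrier's pockets (carrier x 45, y -60 mm, 6 mm above its underside); four pockets hold bottles at the start, which four varies
- pocket4 (a point): centre of the floor of one of the carrier's pockets (carrier x 45, y 0 mm, 6 mm above its underside); four pockets hold bottles at the start, which four varies
- pocket5 (a point): centre of the floor of one of the carrier's pockets (carrier x 45, y 60 mm, 6 mm above its underside); four pockets hold bottles at the start, which four varies
- bottle0: a bottle that stands in one of the carrier's pockets from the start: small white sauce bottle with a green band, 60 g, 80 mm high; round body 42 mm across up to 36 mm height, sloping in to a green cylindrical cap 26 mm across from 43 mm to the top at 80 mm, which is the place to grip. Origin at the centre of its underside, z up the bottle. All six sauce bottles are alike.
- bottle1: a bottle that stands in one of the carrier's pockets from the start: small white sauce bottle with a green band, 60 g, 80 mm high; round body 42 mm across up to 36 mm height, sloping in to a green cylindrical cap 26 mm across from 43 mm to the top at 80 mm, which is the place to grip. Origin at the centre of its underside, z up the bottle. All six sauce bottles are alike.
- bottle2: a bottle that stands in one of the carrier's pockets from the start: small white sauce bottle with a green band, 60 g, 80 mm high; round body 42 mm across up to 36 mm height, sloping in to a green cylindrical cap 26 mm across from 43 mm to the top at 80 mm, which is the place to grip. Origin at the centre of its underside, z up the bottle. All six sauce bottles are alike.
- bottle3: a bottle that stands in one of the carrier's pockets from the start: small white sauce bottle with a green band, 60 g, 80 mm high; round body 42 mm across up to 36 mm height, sloping in to a green cylindrical cap 26 mm across from 43 mm to the top at 80 mm, which is the place to grip. Origin at the centre of its underside, z up the bottle. All six sauce bottles are alike.
- spare0: a spare bottle standing on the table, left or right of the board: small white sauce bottle with a green band, 60 g, 80 mm high; round body 42 mm across up to 36 mm height, sloping in to a green cylindrical cap 26 mm across from 43 mm to the top at 80 mm, which is the place to grip. Origin at the centre of its underside, z up the bottle. All six sauce bottles are alike.
- spare1: a spare bottle standing on the table, left or right of the board: small white sauce bottle with a green band, 60 g, 80 mm high; round body 42 mm across up to 36 mm height, sloping in to a green cylindrical cap 26 mm across from 43 mm to the top at 80 mm, which is the place to grip. Origin at the centre of its underside, z up the bottle. All six sauce bottles are alike.
- relish_jar: bystander: amber glass jar with a red cap, 48 mm across, 70 mm high; may stand near the spares. Origin at the underside
- pepper_pot: bystander: dark wooden pepper pot, 40 mm across, 78 mm high; may stand near the spares. Origin at the underside

How it is judged:
By the outcome, as a careful person would: the job done as asked, in the order asked, and still so for the second after the job is handed in, while the arm keeps its last pose, push and grip.
It also fails if it takes over 72 s, if anything falls off the work surface, if the arm or the gripper's body presses on something with over 40 N, if the wrist force passes 120 N, or if a joint passes its speed limit or range.

## Robot

A 6-joint arm with a two-finger parallel gripper is mounted at the origin on the work surface. World frame = base frame: x ahead of the robot, y to its left, z up, the work surface at z = 0. Lengths are in m, angles in degrees, forces in N, time in s.
With the tool pointing down it reaches from about 0.15 to 0.775 m from the base axis. Payload 6.1 kg.
Tool frame: the origin (TCP) lies midway between the tips of the shut fingers; the grasp point (between the pads) lies 19 mm behind it; z points along the fingers, y is the line along which they close (so a half turn about z gives the same grasp; the last joint's range is limited). The gripper opens to 85 mm and grips with 20 to 120 N. Pads are 22 mm wide; open, the fingers measure 114 mm over their backs; the gripper's body (76 mm by 85 mm) begins 54 mm behind the grasp point. The pads swing forward as they close: fully open they stand 13 mm farther back than shut.
Start: joints at [-76.089, 7.208, -2.269, 80.523, 0, 90], TCP at [0.126, -0.51, 0.231] pointing down, gripper open.
Joint ranges: [-155.77, 155.77], [-54.66, 111.73], [-72.52, 77.12], [-102.08, 115.82], [-83.92, 84.16], [-180, 180]. Speed limits (degrees/s): [136.94, 136.94, 172.46, 180, 180, 180].

## Interface

Orientations are given as a 3x3 rotation matrix whose columns are the frame's x, y, z axes.
In Python, from station import r, cams, hand_in gives the robot as it stands. The module is installed in compiled form; this text tells all that it offers.
- The arm moves only by the shell command python3 -m creep 'ROWS' [OPENING] [FORCE]. ROWS is JSON, a list of rows, each a list of 4 numbers: the shift along the world's x, y, z in units of 40 mm (1.0 is 40 mm), then the turn about the world's z in degrees. A call has 1 to 5 rows; each row shifts and turns the commanded pose from where the row before left it; what a row does not reach is not made up. A row lasts 1/8 s, in which the tool goes at most 62.5 mm and 10.7 degrees, less where a joint would pass 70% of its speed; a pose out of reach is approached as far as the arm can. A call is refused whole if a number of a shift passes 1 or a number of a turn 10.7, either way. A call with a gripper value outside its range is refused whole. OPENING is the opening, from 0 (shut) to 1 (fully open), set as the call begins (- or left out, the last holds). The fingers move at their own pace and stop on an object; FORCE is the grip in N (left out, the last holds). Time passes only in rows, so rows that do not move let the fingers close. It gives the time, the measured TCP pose, the force, the opening and the grip force at its end, in the units of the state.
- r.sense(): the state, without advancing time (a new reading comes with each control period).
- cams.read_camera(name): name is "scene" or "top" or "wrist"; returns the picture (480x640x3 uint8, red, green, blue); there is no depth.
- cams.camera_info(name): a dict with "intrinsics" (3x3 intrinsics, pixels), "extrinsics" (4x4, takes a point from world to camera coordinates). Camera axes: x right, y down, z forward; pixel columns grow to the right and rows downward; lengths in m; the calibration is good to about 2 mm. The wrist camera is an equidistant fisheye: a pixel r from the principal point sees the ray r / f radians off the axis. A picture is of the moment at which its call begins: read the wrist's pose just before it. camera_info takes no time and is no camera call; for the wrist camera it gives the pose at the moment of the call.
- hand_in(): hands the job in; it is judged then, once.
The state is a dict: "t": time; "q": joint angles; "joint_vel": joint speeds; "joint_efforts": joint torques, N m; "tcp_pos": TCP position; "eef_rot": TCP orientation; "wrist_force": force on the tool from outside, world axes, zero at the start; "wrist_torque": the same for the moment, N m; "finger_gap": opening from 0.0 (shut) to 1.0 (fully open); "grasp_force": force on a finger pad.
Only numpy, scipy, OpenCV 4.12 (cv2) and the standard library are available. Lean on these libraries where they do the work, as an engineer would, in place of code of your own. Each camera call takes 0.05 s, during which the arm holds its last target. There are 200 camera calls.

## Working session

There is one attempt and no reset: what is moved stays moved. The work goes in short steps, Python scripts to look and compute and a shell command to move; the robot and the scene stay as the last step left them, time stands still between calls to the robot, and variables do not carry over. Pictures are saved under pics/ and viewed, at most 10 in all, crops included, and the job is handed in when it is done.

```bash
mkdir -p pics; python3 - <<'E'
from station import r,cams
import cv2,numpy as np
for n in ("top","scene"):
    im=cams.read_camera(n); cv2.imwrite(f"pics/{n}0.png",im[:,:,::-1]); i=cams.camera_info(n); print(n,i["intrinsics"],np.round(i["extrinsics"],4))
s=r.sense(); print(s["t"],s["tcp_pos"],s["eef_rot"],s["finger_gap"])
E
```

```text
top [[453.60460836   0.         318.33565935]
 [  0.         453.60460836 244.62741376]
 [  0.           0.           1.        ]] [[ 0.02   -0.9987  0.046  -0.0259]
 [-0.9915 -0.0257 -0.1272  0.515 ]
 [ 0.1282 -0.043  -0.9908  0.8115]
 [ 0.      0.      0.      1.    ]]
scene [[484.44726352   0.         310.8775813 ]
 [  0.         484.44726352 228.37919997]
 [  0.           0.           1.        ]] [[-6.8730e-01  7.2640e-01 -1.0000e-04  3.4930e-01]
 [ 5.5320e-01  5.2330e-01 -6.4820e-01 -2.7000e-01]
 [-4.7080e-01 -4.4550e-01 -7.6150e-01  1.2988e+00]
 [ 0.0000e+00  0.0000e+00  0.0000e+00  1.0000e+00]]
0.1 [ 0.12614027 -0.50924181  0.23059474] [[ 9.70673082e-01  2.40403107e-01 -3.37008763e-04]
 [ 2.40403342e-01 -9.70672019e-01  1.43702818e-03]
 [ 1.83410631e-05 -1.47590261e-03 -9.99998911e-01]] 0.9969930838264034
```

View pics/top0.png

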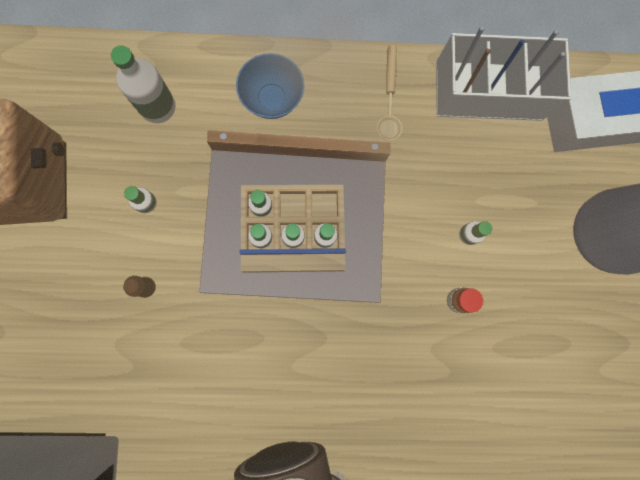

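View pics/scene0.png

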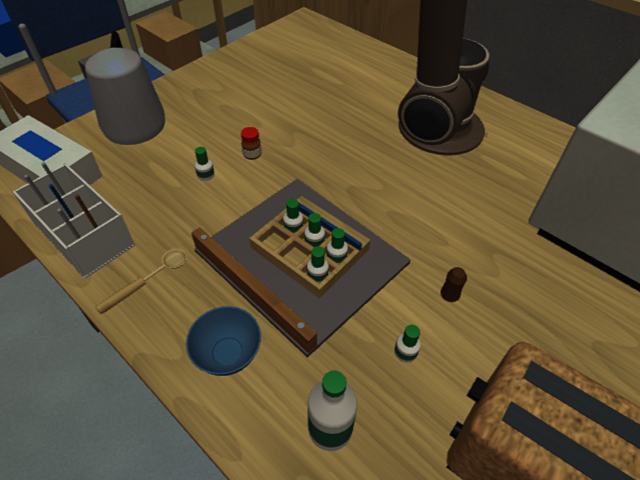

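The top view shows the spares' caps at about (132,194) and (485,228), the pepper pot at (135,286) and the jar at (470,300). The carrier spans roughly (241,185) to (345,271). Its empty pockets are far-middle (294,207) and far-right (325,207), which are pockets 4 and 3.

```bash
cat > h.py <<'E'
import numpy as np,cv2
from station import r,cams
def ray(info,uv,fish=False):
    K=info["intrinsics"];E=np.array(info["extrinsics"]);R=E[:3,:3];c=-R.T@E[:3,3]
    x=(uv[0]-K[0][2])/K[0][0];y=(uv[1]-K[1][2])/K[1][1]
    if fish:
        t=np.hypot(x,y);d=np.array([x/t*np.sin(t),y/t*np.sin(t),np.cos(t)]) if t>1e-9 else np.array([0,0,1.])
    else: d=np.array([x,y,1.])
    d=R.T@d; return c,d/np.linalg.norm(d)
def plane(info,uv,z,fish=False):
    c,d=ray(info,uv,fish); return c+d*(z-c[2])/d[2]
def tri(a,b):
    A=0;B=0
    for c,d in(a,b):
        P=np.eye(3)-np.outer(d,d);A=A+P;B=B+P@c
    p=np.linalg.solve(A,B); return p,[np.linalg.norm((np.eye(3)-np.outer(d,d))@(p-c)) for c,d in(a,b)]
def blobs(im,lo,hi,amin=40):
    h=cv2.cvtColor(im,cv2.COLOR_RGB2HSV);m=cv2.inRange(h,lo,hi)
    n,l,s,c=cv2.connectedComponentsWithStats(m)
    return [(c[i],s[i][4],l==i) for i in range(1,n) if s[i][4]>=amin]
E
python3 - <<'E'
from h import *
np.set_printoptions(precision=4,suppress=True)
I={n:cams.camera_info(n) for n in("top","scene")}
im={n:cv2.imread(f"pics/{n}0.png")[:,:,::-1].copy() for n in I}
G={n:blobs(im[n],(45,120,50),(85,255,255),30) for n in I}
for n in G: print(n,ray(I[n],(320,240))[0],[(np.round(c,1).tolist(),a) for c,a,_ in G[n]])
for ct,a,_ in G["top"]:
    for cs,b,_ in G["scene"]:
        p,e=tri(ray(I["top"],ct),ray(I["scene"],cs))
        if max(e)<0.006 and 0.04<p[2]<0.12: print(ct.round(),p,np.round(e,4))
for c,a,m in blobs(im["top"],(108,80,40),(125,255,255),100):
    if 230<c[0]<350 and c[1]>200:
        ys,xs=np.where(m); rc=cv2.minAreaRect(np.c_[xs,ys].astype(np.float32)); print("rail",rc)
        for p in cv2.boxPoints(rc): print(p,plane(I["top"],p,.062))
for nm,z,ps in(("boardnear",.012,[(203,292),(380,301)]),("fence top far?",.06,[(209,133),(390,145)]),("carrier",.044,[(241,271),(345,271),(343,185),(242,185)])):
    for p in ps: print(nm,p,plane(I["top"],p,z))
cv2.imwrite("pics/crop1.png",cv2.resize(im["top"][120:310,190:400,::-1],None,fx=3,fy=3,interpolation=cv2.INTER_CUBIC))
E
```

```text
top [0.4071 0.0223 0.8708] []
scene [1.0009 0.4662 0.814 ] [([199.9, 150.0], np.int32(61)), ([292.1, 203.0], np.int32(90)), ([314.3, 217.5], np.int32(98)), ([338.0, 232.8], np.int32(106)), ([317.5, 251.4], np.int32(118)), ([412.2, 331.0], np.int32(158)), ([334.0, 381.8], np.int32(436))]
rail ((292.49322509765625, 250.9081268310547), (3.344606876373291, 105.00455474853516), 89.34146118164062)
[239.9752 249.8394] [0.4988 0.1268 0.062 ]
[344.9728 248.6325] [ 0.5057 -0.061   0.062 ]
[345.0113 251.9769] [ 0.4997 -0.0611  0.062 ]
[240.0136 253.1837] [0.4928 0.1265 0.062 ]
boardnear (203, 292) [0.4236 0.1984 0.012 ]
boardnear (380, 301) [ 0.4137 -0.1339  0.012 ]
fence top far? (209, 133) [0.714  0.1927 0.06  ]
fence top far? (390, 145) [ 0.7033 -0.1433  0.06  ]
carrier (241, 271) [0.4623 0.1257 0.044 ]
carrier (345, 271) [ 0.4667 -0.0634  0.044 ]
carrier (343, 185) [ 0.628  -0.0576  0.044 ]
carrier (242, 185) [0.622  0.1305 0.044 ]
```

View pics/crop1.png

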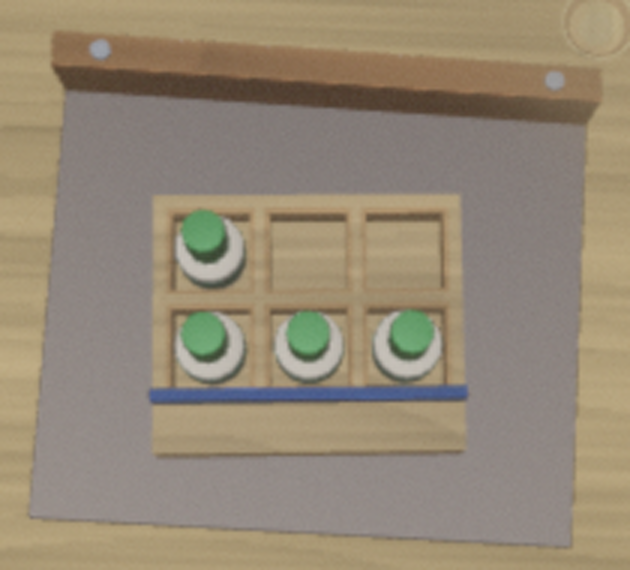

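The crop shows the fence tilted clockwise and the carrier slightly the other way, with far-middle and far-right pockets empty. The carrier centre is about (0.545, 0.034) with yaw about +0.03 rad. The station yaw is about −0.031 rad with its origin near (0.569, 0.028). Next I'll locate the caps.

```bash
python3 - <<'E'
from h import *
np.set_printoptions(precision=4,suppress=True)
I={n:cams.camera_info(n) for n in("top","scene")}
im={n:cv2.imread(f"pics/{n}0.png")[:,:,::-1].copy() for n in I}
G={n:blobs(im[n],(45,90,40),(90,255,255),30) for n in I}
for ct,a,_ in G["top"]:
    print(ct.round(1),a,"at z.062",plane(I["top"],ct,.064)[:2],"z.082",plane(I["top"],ct,.083)[:2])
    for cs,b,_ in G["scene"]:
        p,e=tri(ray(I["top"],ct),ray(I["scene"],cs))
        if max(e)<0.006 and 0.04<p[2]<0.12: print("   tri",p,np.round(e,4))
for c in((470,300),(135,285)): print("bystander",plane(I["top"],c,.07))
E
```

```text
[120.6  54.9] 293 at z.062 [0.8571 0.3619] z.082 [0.8465 0.3539]
[130.  192.2] 97 at z.062 [0.5973 0.326 ] z.082 [0.5928 0.3188]
   tri [0.5942 0.3183 0.0807] [0.0016 0.0016]
[256.9 195.6] 91 at z.062 [0.598  0.1004] z.082 [0.5935 0.0985]
   tri [0.5905 0.0963 0.0984] [0.001 0.001]
[485.3 227.5] 106 at z.062 [ 0.5512 -0.3187] z.082 [ 0.5478 -0.3107]
   tri [ 0.5492 -0.3135  0.0779] [0.0007 0.0007]
[291.8 227.3] 33 at z.062 [0.5417 0.0357] z.082 [0.5385 0.0354]
   tri [0.5354 0.0351 0.1015] [0.0001 0.0001]
[328.2 227.1] 42 at z.062 [ 0.5438 -0.0299] z.082 [ 0.5406 -0.0286]
   tri [ 0.5371 -0.0267  0.0998] [0.0011 0.0011]
bystander [ 0.4183 -0.2848  0.07  ]
bystander [0.4321 0.3034 0.07  ]
```

```bash
python3 -m creep '[[0.5,0.2,0,-3],[0.88,0.41,0,-3],[0.88,0.41,0,-3],[0.88,0.41,0,-3],[0.88,0.41,0,0]]' >/dev/null; python3 -m creep '[[0.88,0.41,0,0],[0.88,0.41,0,0],[0.88,0.41,0,0],[0.88,0.41,0,0],[0.88,0.41,0,0]]'>/dev/null; python3 -m creep '[[0.88,0.41,0,0],[0.88,0.41,0,0],[0.4,0.2,0,0],[0,0,0,0],[0,0,0,0]]'
cat >> h.py <<'E'
def wrist(tag):
    s=r.sense();i=cams.camera_info("wrist");im=cams.read_camera("wrist");cv2.imwrite(f"pics/{tag}.png",im[:,:,::-1]);return s,i,im
E
python3 - <<'E'
from h import *
np.set_printoptions(precision=4,suppress=True)
s,i,im=wrist("w1"); print(s["tcp_pos"],s["eef_rot"][:,1],ray(i,(320,240),True),i["intrinsics"])
for c,a,m in blobs(im,(45,90,40),(90,255,255),60): print(c,a,plane(i,c,.08,True))
E
```

```text
t: 1.98
tcp_pos: [0.5485, -0.3137, 0.2313]
eef_rot: [[0.999, 0.033, -0.001], [0.033, -0.999, -0.0], [-0.001, 0.0, -1.0]]
wrist_force: [-0.1, 0.4, 0.2]
finger_gap: 1.002
grasp_force: 0.0
[ 0.5485 -0.3137  0.2313] [ 0.0326 -0.9995  0.0001] (array([ 0.6267, -0.311 ,  0.3733]), array([-0.3   ,  0.0041, -0.9539])) [[371.6483   0.     325.3169]
 [  0.     371.6483 242.4868]
 [  0.       0.       1.    ]]
[  2.2535 176.9296] 71 [0.5941 0.0315 0.08  ]
[322.7661 218.8644] 885 [ 0.5525 -0.3115  0.08  ]
[ 73.7843 209.5   ] 102 [ 0.5575 -0.0731  0.08  ]
[ 29.7023 230.7984] 1582 [ 0.535  -0.0036  0.08  ]
```

View pics/w1.png

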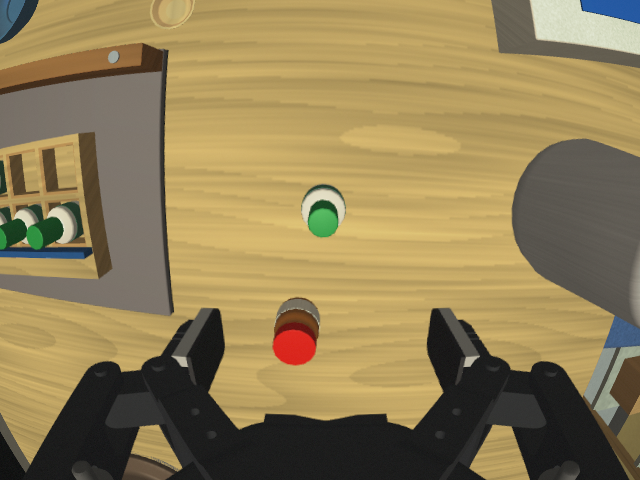

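The cap top is at about (322,221) and the jar's red cap at (295,347), well clear. The bottle is at about (0.550, −0.312). Descending to grip.

```bash
python3 -m creep '[[0.04,0.04,-0.95,0],[0,0,-0.95,0],[0,0,-0.95,0],[0,0,-0.9,0],[0,0,-0.6,0]]' 0.7 >/dev/null; python3 -m creep '[[0,0,-0.3,0],[0,0,0,0],[0,0,0,0]]'; python3 -m creep '[[0,0,0,0],[0,0,0,0],[0,0,0,0],[0,0,0,0],[0,0,0,0]]' 0 30
```

```text
t: 3.02
tcp_pos: [0.5515, -0.3122, 0.0467]
eef_rot: [[0.999, 0.033, 0.002], [0.033, -0.999, -0.001], [0.002, 0.001, -1.0]]
wrist_force: [-0.8, 0.1, -0.2]
finger_gap: 0.702
grasp_force: 0.0
t: 3.65
tcp_pos: [0.5515, -0.3118, 0.0461]
eef_rot: [[0.999, 0.034, 0.001], [0.034, -0.999, -0.001], [0.001, 0.001, -1.0]]
wrist_force: [-0.7, 1.0, 5.0]
finger_gap: 0.295
grasp_force: 29.6
```

```bash
python3 -m creep '[[0,0,0.5,0],[0,0,0.9,0],[0,0,0.9,0],[0.2,0.6,0.5,0],[0.2,0.9,0.2,0]]' >/dev/null; python3 -m creep '[[0.2,0.9,0,0],[0.2,0.9,0,0],[0.2,0.9,0,0],[0,0.5,0,0],[0,0,0,0]]'>/dev/null;  python3 -m creep '[[0,0,0,0],[0,0,0,0]]'
python3 - <<'E'
from h import *
s,i,im=wrist("w2"); print(s["tcp_pos"],ray(i,(320,240),True)[0])
E
```

```text
t: 5.15
tcp_pos: [0.5909, -0.1247, 0.1653]
eef_rot: [[0.999, 0.032, 0.0], [0.032, -0.999, -0.0], [0.0, 0.0, -1.0]]
wrist_force: [0.0, -0.7, -0.1]
finger_gap: 0.297
grasp_force: 29.6
[ 0.59086554 -0.1246726   0.16528937] [ 0.66893481 -0.12200365  0.30727782]
```

View pics/w2.png

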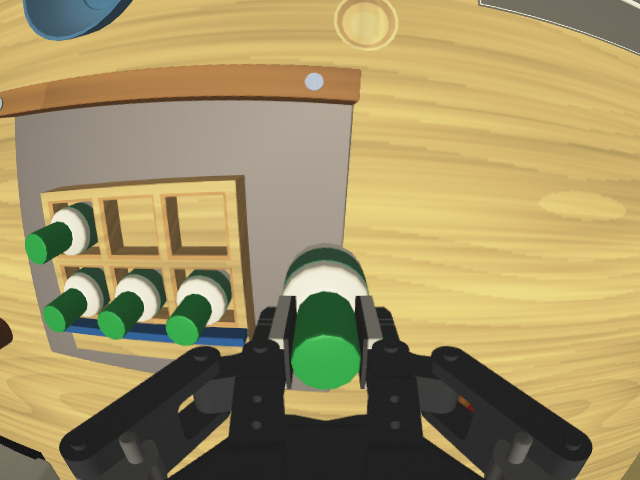

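The held bottle hangs upright, with its cap at about (325,345). Empty pockets 4 and 3 are at about (133,225) and (197,225). I'll crop that area to pick corners.

```bash
python3 - <<'E'
import cv2
im=cv2.imread("pics/w2.png"); cv2.imwrite("pics/w2c.png",cv2.resize(im[165:290,80:265],None,fx=4,fy=4,interpolation=cv2.INTER_CUBIC))
E
```

```text
(no output)
```

View pics/w2c.png

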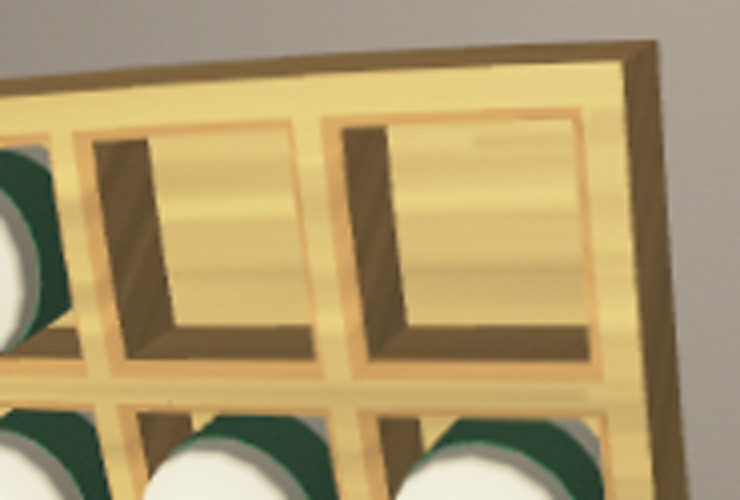

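Bevel corners in the 4x crop: pocket 3 is (322,118), (582,107), (603,380), (350,378). Pocket 4 is (75,133), (291,120), (324,378), (108,375).

```bash
python3 - <<'E'
from h import *
np.set_printoptions(precision=4,suppress=True)
s=r.sense(); i=cams.camera_info("wrist"); print(s["tcp_pos"])
def P(u,v): return plane(i,(80+u/4-.375,165+v/4-.375),.044,True)[:2]
for n,c in(("p3",[(322,118),(582,107),(603,380),(350,378)]),("p4",[(75,133),(291,120),(324,378),(108,375)])):
    q=np.array([P(*x) for x in c]); print(n,q.mean(0),q.tolist())
print("corner",P(622,62))
im=cv2.imread("pics/w2.png")[:,:,::-1].copy()
for c,a,m in blobs(im,(45,90,90),(90,255,255),200): print(c,a)
E
```

```text
[ 0.5909 -0.1246  0.1653]
p3 [ 0.5938 -0.0242] [[0.6193343622365561, 0.003191531327206648], [0.6214924200710538, -0.05000606542886751], [0.5682098981794953, -0.05192707991618306], [0.5662878392507328, 0.002050792447937072]]
p4 [0.5915 0.0357] [[0.6168781601805513, 0.06268710018762169], [0.6189802715102274, 0.01007324260223802], [0.5660132411124031, 0.00802866671840921], [0.5640891381200241, 0.062155723953442904]]
corner [ 0.6299 -0.0578]
[ 35.5905 248.4743] 525
[ 54.0543 318.4638] 442
[110.8424 324.5796] 609
[181.6725 329.8545] 797
[325.2515 360.6853] 3070
```

```bash
python3 -m creep '[[0.07,0.7,0,0],[0,0.8,0,0],[0,0.7,0,0],[0,0.31,0,0],[0,0,-0.3,0]]'>/dev/null; python3 -m creep '[[0,0,-0.6,0],[0,0,-0.6,0],[0,0,0,0],[0,0,0,0],[0,0,0,0]]'
```

```text
t: 6.45
tcp_pos: [0.5945, -0.0236, 0.1064]
eef_rot: [[0.999, 0.033, 0.002], [0.033, -0.999, -0.0], [0.002, 0.0, -1.0]]
wrist_force: [0.2, 0.3, -0.3]
finger_gap: 0.293
grasp_force: 29.7
```

```bash
python3 -m creep '[[-0.02,-0.02,-0.3,0],[0,0,-0.3,0],[0,0,-0.2,0],[0,0,-0.1,0],[0,0,0,0]]'; python3 -m creep '[[0,0,-0.08,0],[0,0,-0.05,0],[0,0,0,0],[0,0,0,0]]'
```

```text
t: 7.08
tcp_pos: [0.5928, -0.0239, 0.0689]
eef_rot: [[0.999, 0.033, -0.001], [0.033, -0.999, 0.0], [-0.001, -0.0, -1.0]]
wrist_force: [1.5, -0.2, -1.5]
finger_gap: 0.297
grasp_force: 29.7
t: 7.58
tcp_pos: [0.593, -0.024, 0.0642]
eef_rot: [[0.999, 0.033, 0.0], [0.033, -0.999, 0.0], [0.0, -0.0, -1.0]]
wrist_force: [0.0, 1.0, 1.3]
finger_gap: 0.295
grasp_force: 29.8
```

```bash
python3 -m creep '[[0,0,0,0],[0,0,0,0],[0,0,0,0]]' 0.5 >/dev/null; python3 -m creep '[[0,0,0.4,0],[0,0,0.8,0],[0,0,0.9,0],[0,0.4,0.9,0],[0,0.9,0.5,0]]' >/dev/null; python3 -m creep '[[0,0.9,0,0],[0,0.9,0,0],[0,0.9,0,0],[0,0.9,0,0],[0,0.9,0,0]]' >/dev/null;python3 -m creep '[[0,0.9,0,0],[0,0.9,0,0],[0,0.4,0,0],[0,0,0,0],[0,0,0,0]]' 
python3 - <<'E'
from h import *
np.set_printoptions(precision=4,suppress=True)
s,i,im=wrist("w3"); print(s["tcp_pos"])
for c,a,m in blobs(im,(45,90,90),(90,255,255),60): print(c,a,plane(i,c,.08,True))
E
```

```text
t: 9.82
tcp_pos: [0.6104, 0.177, 0.2042]
eef_rot: [[0.971, 0.236, -0.023], [0.238, -0.967, 0.09], [-0.001, -0.093, -0.996]]
wrist_force: [0.8, -0.4, -0.6]
finger_gap: 0.502
grasp_force: 0.0
[0.6104 0.177  0.2042]
[169.1195 208.5139] 611 [0.5943 0.3166 0.08  ]
[437.     292.9923] 784 [0.5831 0.0906 0.08  ]
[561.4054 321.921 ] 481 [ 0.5844 -0.0368  0.08  ]
[534.9893 375.296 ] 375 [ 0.5243 -0.0399  0.08  ]
```

View pics/w3.png

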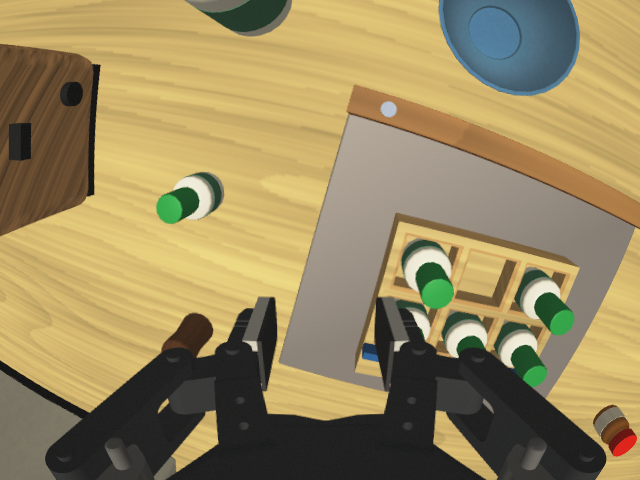

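The tool is tilted because the last joint has hit its 180° limit. The left spare's cap is at (169,208), giving (0.594, 0.317). I'll turn the tool the positive way to free the joint.

```bash
python3 -m creep '[[0,0,0.3,10],[0,0,0.2,10],[0,0,0,10],[0,0,0,10],[0,0,0,0]]'; python3 -c "
from station import r;import numpy as np;print(np.round(r.sense()['q'],1))"
```

```text
t: 10.5
tcp_pos: [0.6106, 0.1769, 0.2241]
eef_rot: [[0.593, 0.802, -0.076], [0.805, -0.591, 0.054], [-0.001, -0.094, -0.996]]
wrist_force: [-0.2, -0.2, -0.9]
finger_gap: 0.501
grasp_force: 0.0
[ 14.3  22.7  16.7  87.5   4.1 140.5]
```

Joint 6 is free, but the clamping left a 5.4° tilt fixed in the tool frame. The mirror-image limit (q6 = −180) should take it out, so I'll rotate round towards it and check.

```bash
for k in 1 ; do python3 -m creep '[[0,0.4,0,10.7],[0,0.4,0,10.7],[0,0.4,0,10.7],[0,0.4,0,10.7],[0,0.2,0,10.7]]'; done >/dev/null
python3 -m creep '[[0,0,0,10.7],[0,0,0,10.7],[0,0,0,10.7],[0,0,0,10.7],[0,0,0,10.7]]' >/dev/null
python3 -m creep '[[0,0,0,10.7],[0,0,0,10.7],[0,0,0,10.7],[0,0,0,10.7],[0,0,0,10.7]]' >/dev/null
python3 -m creep '[[0,0,0,10.7],[0,0,0,10.7],[0,0,0,10.7],[0,0,0,10.7],[0,0,0,10.7]]' >/dev/null
python3 -m creep '[[0,0,0,10.7],[0,0,0,10.7],[0,0,0,10.7],[0,0,0,10.7],[0,0,0,10.7]]'
python3 -c "
from station import r;import numpy as np;print(np.round(r.sense()['q'],1))"
```

```text
t: 13.62
tcp_pos: [0.6103, 0.2489, 0.2245]
eef_rot: [[0.781, -0.622, 0.058], [-0.624, -0.778, 0.074], [-0.001, -0.094, -0.996]]
wrist_force: [0.6, -0.9, -0.1]
finger_gap: 0.499
grasp_force: 0.0
[  20.9   18.1   10.3   77.6    2.8 -120.3]
```

```bash

python3 -m creep '[[0,0,0,10.7],[0,0,0,10.7],[0,0,0,10.7],[0,0,0,10.7],[0,0,0,10.7]]'
python3 -m creep '[[0,0,0,10.7],[0,0,0,10.7],[0,0,0,0]]'
python3 -c "
from station import r;import numpy as np;print(np.round(r.sense()['q'],1))"
```

```text
t: 14.25
tcp_pos: [0.6104, 0.2488, 0.2244]
eef_rot: [[0.967, 0.255, -0.025], [0.256, -0.962, 0.09], [-0.001, -0.094, -0.996]]
wrist_force: [-0.4, -0.6, 1.1]
finger_gap: 0.498
grasp_force: 0.0
t: 14.62
tcp_pos: [0.5751, 0.321, 0.2242]
eef_rot: [[0.883, 0.47, -0.019], [0.47, -0.882, 0.029], [-0.003, -0.034, -0.999]]
wrist_force: [-0.3, -0.6, -0.5]
finger_gap: 0.5
grasp_force: 0.0
[  28.3   22.4   16.6   84.3    2.  -179.8]
```

```bash

python3 -m creep '[[0,-0.9,0,0],[0,0,0,0]]'
python3 -c "
from station import r;import numpy as np;print(np.round(r.sense()['q'],1))"
```

```text
t: 14.88
tcp_pos: [0.5707, 0.2928, 0.2247]
eef_rot: [[0.896, 0.444, -0.013], [0.444, -0.896, 0.019], [-0.003, -0.023, -1.0]]
wrist_force: [-0.0, 0.1, -1.0]
finger_gap: 0.501
grasp_force: 0.0
[  26.5   20.4   13.7   83.5    1.3 -179.8]
```

```bash

python3 -m creep '[[0,-0.9,0,0],[0,-0.7,0,0],[0,0,0,0]]'
python3 -c "
from station import r;import numpy as np;print(np.round(r.sense()['q'],1))"
```

```text
t: 15.25
tcp_pos: [0.5605, 0.2517, 0.2246]
eef_rot: [[0.914, 0.406, -0.004], [0.406, -0.914, 0.002], [-0.003, -0.004, -1.0]]
wrist_force: [0.1, -0.1, 0.7]
finger_gap: 0.502
grasp_force: 0.0
[  24.1   17.3    9.4   82.3    0.2 -179.9]
```

The tool is vertical again. Going to the left spare, with yaw about −3°.

```bash

python3 -m creep '[[0.2,0.4,0,-9],[0.4,0.8,0,-9],[0.24,0.44,0,-9],[0,0,-0.6,0],[0,0,0,0]]' 0.7
python3 -m creep '[[0,0,0,0]]'
python3 - <<'E'
from h import *
np.set_printoptions(precision=4,suppress=True)
s,i,im=wrist("w4"); print(s["tcp_pos"],s["q"])
for c,a,m in blobs(im,(45,90,90),(90,255,255),200):
    ys,xs=np.where(m); print(c,a,cv2.minEnclosingCircle(np.c_[xs,ys].astype(np.float32)),plane(i,c,.08,True))
E
```

```text
t: 15.88
tcp_pos: [0.5933, 0.3186, 0.1978]
eef_rot: [[0.999, -0.05, -0.007], [-0.05, -0.999, 0.002], [-0.007, -0.002, -1.0]]
wrist_force: [-0.6, 1.4, 0.2]
finger_gap: 0.698
grasp_force: 0.0
t: 16.0
tcp_pos: [0.5941, 0.3185, 0.2006]
eef_rot: [[0.999, -0.05, -0.003], [-0.05, -0.999, 0.004], [-0.004, -0.004, -1.0]]
wrist_force: [-0.0, -0.4, -0.1]
finger_gap: 0.701
grasp_force: 0.0
[0.5941 0.3185 0.2006] [  28.0627   24.0528   15.9829   81.9927    0.2968 -149.0518]
[326.8283 233.3041] 868 ((326.7203369140625, 232.88983154296875), 17.196535110473633) [0.5946 0.3178 0.08  ]
[591.4949 233.9654] 491 ((591.0, 233.5), 15.041708946228027) [0.584  0.0819 0.08  ]
[625.9156 289.487 ] 308 ((625.5892944335938, 289.3214416503906), 12.548022270202637) [0.5224 0.0156 0.08  ]
[581.1916 298.2555] 407 ((580.5, 298.0), 13.647443771362305) [0.5202 0.0796 0.08  ]
```

```bash
python3 -m creep '[[0,-0.02,-0.95,0],[0,0,-0.95,0],[0,0,-0.95,0],[0,0,-0.7,0],[0,0,-0.3,0]]' >/dev/null; python3 -m creep '[[0,0,0,0],[0,0,0,0]]'; python3 -m creep '[[0,0,0,0],[0,0,0,0],[0,0,0,0],[0,0,0,0],[0,0,0,0]]' 0 30
python3 -m creep '[[0,0,0.5,0],[0,0,0.9,0],[0,0,0.9,0],[0,0,0.9,0],[0,0,0.2,0]]' >/dev/null; python3 -m creep '[[0,-0.6,0,0],[0,-0.9,0,0],[0,-0.9,0,0],[0,-0.9,0,0],[0,-0.9,0,0]]'>/dev/null; python3 -m creep '[[0,-0.9,0,0],[0,-0.9,0,0],[0,-0.8,0,0],[0,-0.2,0,0],[0,0,0,0]]'
```

```text
t: 16.92
tcp_pos: [0.595, 0.318, 0.048]
eef_rot: [[0.999, -0.05, -0.001], [-0.05, -0.999, 0.005], [-0.001, -0.005, -1.0]]
wrist_force: [0.5, 0.1, 0.1]
finger_gap: 0.7
grasp_force: 0.0
t: 17.55
tcp_pos: [0.5945, 0.3178, 0.0471]
eef_rot: [[0.999, -0.05, -0.002], [-0.05, -0.999, 0.004], [-0.002, -0.004, -1.0]]
wrist_force: [-0.9, -0.5, 5.4]
finger_gap: 0.294
grasp_force: 29.6
t: 19.42
tcp_pos: [0.5933, 0.0367, 0.1809]
eef_rot: [[0.999, -0.052, -0.005], [-0.052, -0.999, 0.004], [-0.006, -0.004, -1.0]]
wrist_force: [1.1, -0.3, -1.7]
finger_gap: 0.298
grasp_force: 29.7
```

```bash
python3 -m creep '[[-0.03,-0.02,-0.6,0],[0,0,-0.8,0],[0,0,-0.5,0],[0,0,0,0],[0,0,0,0]]'; python3 -c "
from station import r;import numpy as np;print(np.round(r.sense()['q'],1))"
```

```text
t: 20.05
tcp_pos: [0.5931, 0.0374, 0.1068]
eef_rot: [[0.999, -0.049, -0.003], [-0.049, -0.999, 0.004], [-0.003, -0.004, -1.0]]
wrist_force: [-1.0, -0.0, 0.2]
finger_gap: 0.293
grasp_force: 29.7
[   3.5   16.3   -6.7   67.1    0.2 -173.7]
```

```bash
python3 -m creep '[[-0.04,-0.04,-0.3,0],[0,0,-0.3,0],[0,0,-0.2,0],[0,0,-0.1,0],[0,0,0,0]]'; python3 -m creep '[[0,0,-0.08,0],[0,0,-0.05,0],[0,0,0,0],[0,0,0,0]]'
```

```text
t: 20.68
tcp_pos: [0.591, 0.0351, 0.0697]
eef_rot: [[0.999, -0.05, -0.004], [-0.05, -0.999, 0.004], [-0.004, -0.003, -1.0]]
wrist_force: [-0.1, -0.7, -0.3]
finger_gap: 0.295
grasp_force: 29.7
t: 21.18
tcp_pos: [0.5914, 0.0352, 0.0651]
eef_rot: [[0.999, -0.05, -0.003], [-0.05, -0.999, 0.004], [-0.003, -0.004, -1.0]]
wrist_force: [0.1, -0.2, 0.8]
finger_gap: 0.297
grasp_force: 29.8
```

```bash
python3 -m creep '[[0,0,0,0],[0,0,0,0],[0,0,0,0]]' 0.5 >/dev/null; python3 -m creep '[[0,0,0.4,0],[0,0,0.9,0],[0,0,0.9,0],[0,0,0.9,0],[-0.4,0,0.2,0]]' >/dev/null; python3 -m creep '[[-0.9,0,0,0],[-0.9,0,0,0],[-0.9,0,0,0],[-0.4,0,0,0],[0,0,0,0]]' 0;python3 -m creep '[[0,0,0,0],[0,0,0,0]]' 
python3 - <<'E'
from h import *
s,i,im=wrist("w5"); print(s["tcp_pos"],s["q"])
np.save("w5.npy",i,allow_pickle=True)
for c,a,m in blobs(im,(105,80,40),(125,255,255),300):
    ys,xs=np.where(m); b=cv2.boxPoints(cv2.minAreaRect(np.c_[xs,ys].astype(np.float32)))
    print(c,a,[(p.round(1).tolist(),plane(i,p,.062,True)[:2].round(4).tolist()) for p in b])
E
```

```text
t: 22.8
tcp_pos: [0.4506, 0.0351, 0.1972]
eef_rot: [[0.999, -0.05, -0.003], [-0.05, -0.999, 0.004], [-0.003, -0.004, -1.0]]
wrist_force: [0.3, 0.3, -0.4]
finger_gap: -0.003
grasp_force: 0.0
t: 23.05
tcp_pos: [0.4521, 0.0351, 0.1966]
eef_rot: [[0.999, -0.05, -0.004], [-0.05, -0.999, 0.004], [-0.004, -0.003, -1.0]]
wrist_force: [-0.3, 0.1, -0.0]
finger_gap: 0.001
grasp_force: 0.0
[0.45207564 0.03512714 0.19663661] [   4.29535365   -0.22731742  -14.56484426   75.86067392    0.22665802
 -172.81861758]
[326.46525455 166.14381271] 2691 [([203.5, 169.8000030517578], [0.5044, 0.1271]), ([447.5, 149.1999969482422], [0.5111, -0.0606]), ([448.70001220703125, 162.89999389648438], [0.5005, -0.0616]), ([204.60000610351562, 183.5], [0.4936, 0.1274])]
```

View pics/w5.png

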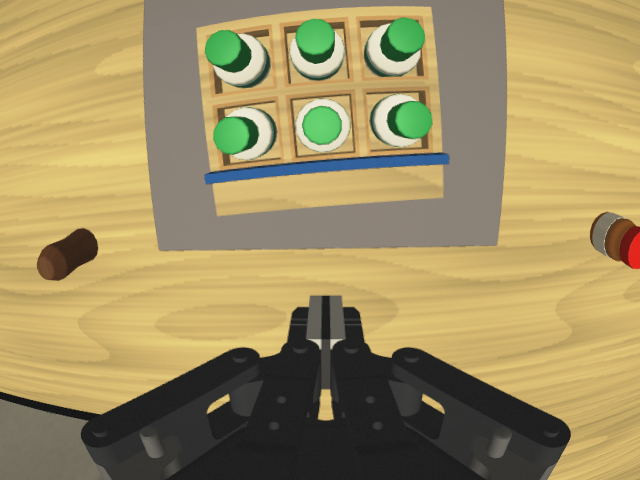

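All six bottles are seated. The rail runs from (205,178) to (448,157), so carrier yaw is about +0.036 against about −0.031 for the fence. I'll push with the fingers partly open, as a wide pusher aligned to the fence.

```bash
python3 -m creep '[[0.4,0,-0.3,1.1],[0.33,0,-0.9,0],[0,0,-0.9,0],[0,0,-0.8,0],[0,0,-0.35,0]]' 0.4 >/dev/null; python3 -m creep '[[0,0,0,0],[0,0,0,0]]';  python3 -m creep '[[0,0,-0.1,0],[0,0,-0.1,0],[0,0,0,0],[0,0,0,0]]'
```

```text
t: 23.98
tcp_pos: [0.4814, 0.0352, 0.0679]
eef_rot: [[1.0, -0.031, -0.002], [-0.031, -1.0, 0.004], [-0.002, -0.004, -1.0]]
wrist_force: [-1.0, 0.8, 0.3]
finger_gap: 0.4
grasp_force: 0.0
t: 24.48
tcp_pos: [0.4804, 0.0351, 0.059]
eef_rot: [[1.0, -0.031, -0.004], [-0.031, -1.0, 0.004], [-0.004, -0.004, -1.0]]
wrist_force: [1.1, 0.3, 0.6]
finger_gap: 0.4
grasp_force: 0.0
```

```bash
python3 -m creep '[[0,0,-0.1,0],[0,0,-0.1,0],[0,0,0,0],[0,0,0,0]]'|grep -E "pos|force";  python3 -m creep '[[0,0,-0.06,0],[0,0,0,0],[0,0,0,0]]'|grep -E "pos|force";python3 -m creep '[[0,0,-0.05,0],[0,0,0,0],[0,0,0,0]]'|grep -E "pos|force"
```

```text
tcp_pos: [0.4804, 0.0351, 0.0508]
wrist_force: [0.1, -0.1, -0.3]
grasp_force: 0.0
tcp_pos: [0.4804, 0.0351, 0.0485]
wrist_force: [0.0, -0.8, -0.3]
grasp_force: 0.0
tcp_pos: [0.4804, 0.0351, 0.0465]
wrist_force: [0.3, -0.3, -0.3]
grasp_force: 0.0
```

```bash
python3 -m creep '[[0.1,0,0,0],[0.1,0,0,0],[0.1,0,0,0],[0.1,0,0,0],[0,0,0,0]]'|grep -E "pos|force";  python3 -m creep '[[0.15,0,0,0],[0.15,0,0,0],[0.15,0,0,0],[0.15,0,0,0],[0.15,0,0,0]]'|grep -E "pos|force";python3 -m creep '[[0,0,0,0],[0,0,0,0]]'|grep -E "pos|rot|force"
python3 - <<'E'
from h import *
s,i,im=wrist("w6"); print(s["tcp_pos"])
for c,a,m in blobs(im,(105,80,40),(125,255,255),150):
    ys,xs=np.where(m); b=cv2.boxPoints(cv2.minAreaRect(np.c_[xs,ys].astype(np.float32)))
    print(c,a,[(p.round(1).tolist(),plane(i,p,.062,True)[:2].round(4).tolist()) for p in b])
E
```

```text
tcp_pos: [0.4972, 0.0351, 0.0465]
wrist_force: [0.8, -0.3, -0.2]
grasp_force: 0.1
tcp_pos: [0.5268, 0.0351, 0.0464]
wrist_force: [-2.3, -0.1, -0.0]
grasp_force: 1.3
tcp_pos: [0.527, 0.0351, 0.0467]
eef_rot: [[1.0, -0.031, -0.003], [-0.031, -1.0, 0.004], [-0.003, -0.004, -1.0]]
wrist_force: [1.1, -0.1, 0.7]
grasp_force: 0.0
[0.52698033 0.03512343 0.04667712]
[329.49110158 288.38651091] 10957 [([109.0, 270.0], [0.5551, 0.1247]), ([549.0, 270.0], [0.5496, -0.0595]), ([549.0, 305.0], [0.5328, -0.0635]), ([109.0, 305.0], [0.5385, 0.1294])]
```

View pics/w6.png

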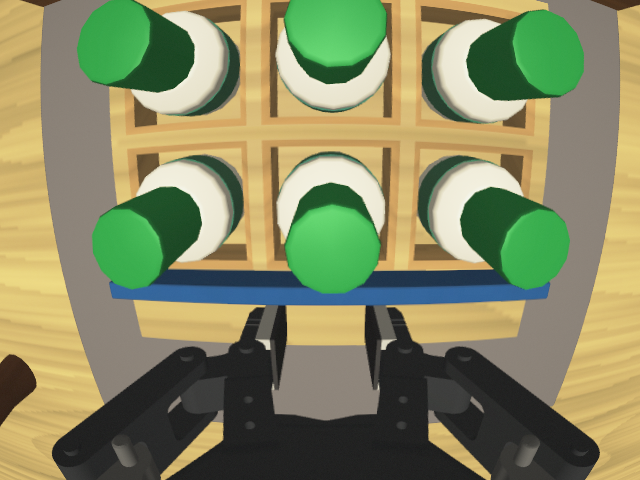

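The carrier is now square with the tool, and the rail is level at rows 285–300 with both fingertips against it. Pushing on to the fence.

```bash
python3 -m creep '[[0.15,0,0,0],[0.15,0,0,0],[0.15,0,0,0],[0.05,0,0,0],[0,0,0,0]]'|grep -E "pos|force";  python3 -m creep '[[0.05,0,0,0],[0.05,0,0,0],[0,0,0,0]]'|grep -E "pos|force";python3 -m creep '[[0.05,0,0,0],[0,0,0,0],[0,0,0,0]]'|grep -E "pos|force"
```

```text
tcp_pos: [0.547, 0.0351, 0.0464]
wrist_force: [-0.2, 0.2, -1.3]
grasp_force: 0.1
tcp_pos: [0.5506, 0.0351, 0.0464]
wrist_force: [-2.2, -0.1, 0.6]
grasp_force: 0.9
tcp_pos: [0.5522, 0.0352, 0.0464]
wrist_force: [-2.9, 0.1, 1.3]
grasp_force: 1.8
```

```bash
for a in 1; do python3 -m creep '[[0.04,0,0,0],[0,0,0,0],[0,0,0,0]]'|grep -E "pos|wrist_f"; python3 -m creep '[[0.04,0,0,0],[0,0,0,0],[0,0,0,0]]'|grep -E "pos|wrist_f"; python3 -m creep '[[0.04,0,0,0],[0,0,0,0],[0,0,0,0]]'|grep -E "pos|wrist_f"; done
```

```text
tcp_pos: [0.5523, 0.0352, 0.0464]
wrist_force: [-9.3, 1.0, 4.8]
tcp_pos: [0.5523, 0.0352, 0.0463]
wrist_force: [-14.4, -0.0, 9.5]
tcp_pos: [0.5523, 0.0351, 0.0462]
wrist_force: [-20.2, 0.2, 13.0]
```

The carrier is against the fence, but the fingertips are probably still above the ledge. I'll ease off, go down to the ledge, then push again in the corner.

```bash
python3 -m creep '[[-0.07,0,0,0],[-0.07,0,0,0],[0,0,0,0],[0,0,0,0]]'|grep -E "pos|wrist_f"; python3 -m creep '[[0,0,-0.05,0],[0,0,0,0],[0,0,0,0]]'|grep -E "pos|wrist_f"; python3 -m creep '[[0,0,-0.05,0],[0,0,0,0],[0,0,0,0]]'|grep -E "pos|wrist_f"
```

```text
tcp_pos: [0.5522, 0.0351, 0.0467]
wrist_force: [0.4, 0.1, 0.4]
tcp_pos: [0.5519, 0.0351, 0.0445]
wrist_force: [0.1, -0.1, -0.1]
tcp_pos: [0.552, 0.0351, 0.0432]
wrist_force: [-1.6, 0.5, 5.1]
```

```bash
python3 -m creep '[[0.04,0,-0.03,0],[0,0,0,0],[0,0,0,0]]'|grep -E "pos|wrist_f"; python3 -m creep '[[0.05,0,-0.01,0],[0,0,0,0],[0,0,0,0]]'|grep -E "pos|wrist_f"; python3 -m creep '[[0.04,0,0,0],[0,0,0,0],[0,0,0,0]]'|grep -E "pos|rot|wrist_f"
python3 - <<'E'
from h import *
s,i,im=wrist("w7"); print(s["wrist_force"],s["wrist_torque"],s["q"])
for c,a,m in blobs(im,(105,80,40),(125,255,255),150): print(c,a)
t=cams.read_camera("top");cv2.imwrite("pics/t2.png",cv2.resize(t[110:310,190:400,::-1],None,fx=3,fy=3,interpolation=cv2.INTER_CUBIC))
E
```

```text
tcp_pos: [0.5521, 0.0351, 0.0432]
wrist_force: [-10.4, 0.5, 18.6]
tcp_pos: [0.5522, 0.0351, 0.0431]
wrist_force: [-16.9, 0.7, 25.8]
tcp_pos: [0.5522, 0.0351, 0.0431]
eef_rot: [[0.999, -0.031, -0.01], [-0.031, -0.999, 0.004], [-0.01, -0.003, -1.0]]
wrist_force: [-22.8, -0.0, 29.7]
[-22.80348701  -0.03078676  29.72319662] [-0.2246194   4.74379568 -0.20298061] [   3.50442762   14.45414902  -17.50927643   58.60286338    0.2466157
 -174.6942821 ]
[329.06800961 294.29042691] 10822
```

View pics/w7.png

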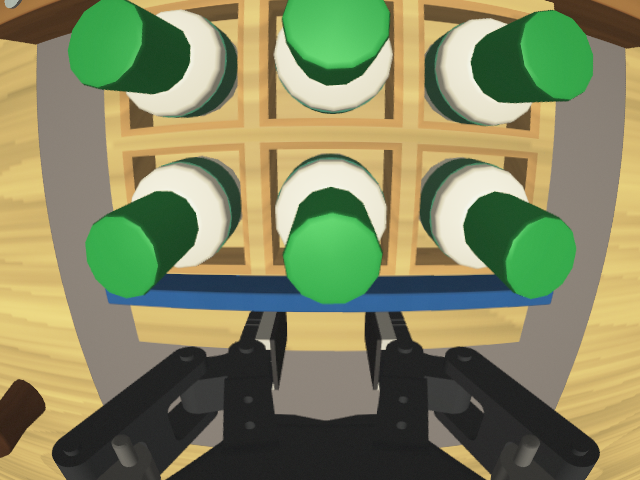

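The carrier is seated square to the tool (the rail ends are both at about row 297), with the fingertips in the corner. The downward force is more than needed, so I'll ease it and check squareness numerically in the scene view.

```bash
python3 -m creep '[[0,0,0.04,0],[0,0,0,0],[0,0,0,0]]'|grep -E "pos|wrist_f"; python3 -m creep '[[0.01,0,0.02,0],[0,0,0,0],[0,0,0,0]]'|grep -E "pos|wrist_f"
python3 - <<'E'
from h import *
I=cams.camera_info("scene"); a=cv2.imread("pics/scene0.png")[:,:,::-1].copy(); b=cams.read_camera("scene"); cv2.imwrite("pics/s2.png",b[:,:,::-1])
for n,im in(("before",a),("now",b)):
    best=[(c,k,m) for c,k,m in blobs(im,(105,90,30),(130,255,255),8) if 230<c[0]<400 and 170<c[1]<300]
    ys,xs=np.where(sum(m for _,_,m in best)>0) if best else ([],[])
    P=np.array([plane(I,(x,y),.062)[:2] for x,y in zip(xs,ys)])
    vx,vy,x0,y0=cv2.fitLine(P.astype(np.float32),cv2.DIST_HUBER,0,.01,.01).ravel()
    print(n,len(P),[(c.round(),k) for c,k,_ in best],"yaw",np.arctan(-vx/vy),"yrange",P[:,1].min(),P[:,1].max(),x0,y0)
# fence top: brown mask line
h=cv2.cvtColor(a,cv2.COLOR_RGB2HSV); print(h[265,250],h[275,255],h[250,220])
E
```

```text
tcp_pos: [0.5522, 0.0351, 0.0431]
wrist_force: [-18.0, 0.3, 18.7]
tcp_pos: [0.5522, 0.0351, 0.0432]
wrist_force: [-18.0, 1.1, 13.7]
before 279 [(array([305., 209.]), np.int32(74)), (array([328., 224.]), np.int32(84)), (array([353., 241.]), np.int32(121))] yaw 0.012642817 yrange -0.0410343960378472 0.13162685687532427 0.5040296 0.053240046
now 346 [(array([283., 225.]), np.int32(92)), (array([304., 242.]), np.int32(118)), (array([328., 261.]), np.int32(136))] yaw -0.044128496 yrange -0.047820031603600044 0.13088609079443042 0.57226384 0.06722982
[ 9 27 67] [ 6 20 65] [ 14 174  98]
```

Forces are now −18 N forward and 13.7 N down. As a last squareness check, I'll nudge the yaw each way and see whether the carrier gives.

```bash
cat > y.py <<'E'
from station import r;import numpy as np
s=r.sense();R=np.array(s["eef_rot"]);print("yaw",round(float(np.degrees(np.arctan2(R[1,0],R[0,0]))),3),"pos",np.round(s["tcp_pos"],4),"F",np.round(s["wrist_force"],1),"T",np.round(s["wrist_torque"],2))
E
python3 y.py
python3 -m creep '[[0,0,0,-1],[0,0,0,0],[0,0,0,0]]'>/dev/null; python3 y.py
python3 -m creep '[[0,0,0,1],[0,0,0,0],[0,0,0,0]]'>/dev/null; python3 y.py
python3 -m creep '[[0,0,0,1],[0,0,0,0],[0,0,0,0]]'>/dev/null; python3 y.py
python3 -m creep '[[0,0,0,-1],[0,0,0,0],[0,0,0,0]]'>/dev/null; python3 y.py
```

```text
yaw -1.783 pos [0.5522 0.0351 0.0432] F [-17.5   0.8  14.7] T [-0.13  3.46 -0.13]
yaw -2.685 pos [0.5521 0.0352 0.0432] F [-19.    1.7  14.5] T [-0.12  3.59  0.6 ]
yaw -1.793 pos [0.5522 0.0351 0.0432] F [-16.7   1.   14.7] T [-0.12  3.53 -0.2 ]
yaw -0.827 pos [0.5519 0.035  0.0432] F [-18.6  -0.9  15.3] T [-0.22  3.68 -0.4 ]
yaw -1.781 pos [0.5522 0.0351 0.0432] F [-17.5  -0.1  14.5] T [-0.18  3.5  -0.07]
```

The carrier stayed put with either side pushed, so it is flush. Handing in while still pushing.

```bash
python3 - <<'E'
from station import r,hand_in
s=r.sense();print(s["t"],s["wrist_force"]);print(hand_in())
E
```

```text
34.55 [-17.47171964  -0.06454277  14.53318458]
the job is handed in; nothing more can be done
None
```

Both spare bottles are in the carrier's empty pockets, and by my checks it sits square against the fence; I handed in at 34.6 s with the arm still pushing about 17 N forward and 14.5 N down.

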